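# Stand the hot-air gun on its tail and lock it on

## Robot

A 6-joint arm with a two-finger parallel gripper is mounted at the origin on a cart in front of the work surface, level with it; the furniture and walls round the work are solid. World frame = base frame: x ahead of the robot, y to its left, z up, the work surface at z = 0. Lengths are in mm, angles in rad, forces in N, time in s.
With the tool pointing down it reaches from about 350 to 775 mm from the base axis. Payload 7.3 kg.
Tool frame: the origin (TCP) lies on the centre line of the jaws, within the pads' length; the fingertips stand bot.finger_overhang ahead of it and the grasp point (between the pads) lies 6 mm ahead of it (bot.finger_overhang is the distance from the TCP to the fingertips, in mm); z points along the fingers, y is the line along which they close (so a half turn about z gives the same grasp; the last joint's range is limited). The gripper opens to 92 mm and grips with 3 to 60 N. Pads are 19 mm wide; open, the fingers measure 130 mm over their backs; the gripper's body (75 mm by 190 mm) begins 47 mm behind the grasp point.
Start: joints at [1.05, 0.342, 1.524, -0, 1.275, -0.146], TCP at [192.181, 488.578, 251.741] pointing down, gripper open.
Joint ranges: [-2.53, 2.53], [-0.77, 2.02], [0.04, 2.7], [-1, 4.14], [0.28, 2.66], [-3.11, 3.11]. Speed limits (rad/s): [2.57, 2.57, 3.14, 3.14, 3.14, 3.14].

## Interface

Orientations are given as a unit quaternion [w, x, y, z].
In Python, from plant import bot, read_camera gives the robot as it stands.
- The arm moves only by the shell command python3 -m creep 'ROWS'. ROWS is JSON, a list that holds one entry, the list of rows, each a list of 5 numbers: the finger opening in m, from 0 to 0.0918, then the shift along the tool's x, y, z in m, then the turn about the tool's z in rad. A call has 1 to 5 rows; each row is the pose to reach, as a shift and turn from the pose commanded when the call began, along the tool's axes at that moment; what a row does not reach only later rows make up. A row lasts 1/12 s, in which the tool goes at most 41.7 mm and 7.16 degrees, less where a joint would pass 70% of its speed; a pose out of reach is approached as far as the arm can. A call with a gripper value outside its range is refused whole. The fingers move at their own pace and stop on an object; the grip force is fixed at half the most. Time passes only in rows, so rows that repeat a pose let the fingers close. It gives the time, the measured TCP pose, the force, the opening and the grip force at its end, in the units of the state.
- bot.get_state(): the state, without advancing time (a new reading comes with each control period).
- read_camera(name): name is "scene" or "top" or "wrist"; returns a dict with "img" (384x512x3 uint8, blue, green, red), "fovy" (degrees; the focal length in pixels is half the picture's height over the tangent of half this angle, whatever the lens; pixels are square), "cx", "cy" (the principal point, pixels), "view" (4x4, takes a point from world to camera coordinates). Camera axes: x right, y down, z forward; pixel columns grow to the right and rows downward; lengths in mm; the calibration is good to about 2 mm. The wrist camera is an equidistant fisheye: a pixel r from the principal point sees the ray r / f radians off the axis. A picture is of the moment at which its call begins. There is no depth.
- bot.hand_in(): hands the job in; it is judged then, once.
The state is a dict: "clock": time; "joints": joint angles; "joint_vel": joint speeds; "tau": joint torques, N m; "eef_pos": TCP position; "tcp_rot": TCP orientation; "contact_force": force on the tool from outside, world axes, zero at the start; "wrist_torque": the same for the moment, N m; "gripper_width": opening from 0.0 (shut) to 1.0 (fully open); "gripper_force": force on a finger pad.
Only numpy, scipy, OpenCV 4.12 (cv2) and the standard library are available. Lean on these libraries where they do the work, as an engineer would, in place of code of your own. Each camera call takes 0.05 s, during which the arm holds its last target. There are 200 camera calls.

## Task

I need both hands free, so set the hot-air gun running by itself: stand it gently on its tail on the white ceramic tile, nozzle up, with its rear end and its battery pack both on the tile, and let go of it. Then squeeze its trigger home without forcing it, push in the lock-on button at its side, ease the trigger back with the button still in until the catch holds it, and leave the gun standing there, locked on. Leave the loose things round it where they are.

Things in the scene. Friction and masses are not known exactly. Their poses are not given: they have to be found in the camera images.
- heat_gun: Cordless pistol-grip hot-air gun, cold and off, 0.7 to 0.9 kg, grey with black battery. Origin: centre of its flat rear end (tail); +z along the barrel to the nozzle (185 mm), +x along the handle to the battery, +y to the lock-button side. Starts lying on its -y side, barrel and handle level 30 mm above the bench, button up. Centre of mass about x 66, y 0, z 46 mm
- guard (a point): On the barrel axis in the black round heat guard (40 mm across, z 122 to 172), 158 mm from the tail: grip here. Beyond it a steel nozzle, 32 across, ends 27 mm on. With jaws closing along gun x, about 15 N of grip lets the gun turn between the pads, its tail edge staying down while the guard is lifted over it; 45 N holds it fast for carrying. Axes as the gun's
- tail (a point): Centre of the rear end, the gun's origin. The motor housing, 60 mm across, runs from here to z 104, then a 37 mm neck to z 122. Rear end and battery end lie in one plane, z = 0: the gun stands on both, nozzle up and handle level. Lying, it can be tipped up about the -y edge of that plane (y = -30). Axes as the gun's
- battery_foot (a point): Centre of the battery pack's end in the plane z = 0, at gun x 133, y 0. Battery: x 116 to 150, y -30 to 30, z 0 to 64 mm. Handle between it and the housing: x 20 to 110, 34 wide (y), z 8 to 38, square to the barrel
- trigger_pad (a point): Middle of the trigger's face, at gun x 68, y -5, z 56 mm when out; moves with it. Face 34 (x) by 24 mm (y -17 to 7), looking to gun +z (up when standing). On its +y side a guard cheek (x 47 to 89, y 8 to 18, up to z 67) carries the lock button; the -y side is open. One finger can press the trigger while the other lies outside the cheek at the button
- button_face (a point): Middle of the round face (16 mm across) of the lock-on button, at gun x 68, y 25, z 57 mm when out: 7 mm proud of the cheek, pushed in along gun -y; moves with the button.
- trigger (a joint): Trigger travel in m from 0 (out). The speed preset inside, set differently each time and not to be seen, decides where it meets its hard stop, fully home: 0.007 to 0.015. Spring: about 4 N to start it, 7 to 11 N just before the stop. Locked on, it rests about 4.5 mm short of the stop
- lock_button (a joint): Button travel in m: 0 out, 0.006 in; spring about 1 N to start, 3 N fully in. Blocked until the trigger is within 2 mm of its stop. Let go while the trigger is home, it springs out; if the trigger is eased while the button is held in, a hook catches and both stay in, the button at about 0.005. Squeezing the trigger again frees it
- tile: White square ceramic tile, 220x220 mm, 8 mm thick, fixed on the bench; origin at the centre of its underside, z up, x and y along its sides
- multimeter: Bystander: hand multimeter, 148x74x44 mm, orange rim; loose, leave it alone
- side_cutters: Bystander: side cutters with blue handles, 162 mm long; loose, leave it alone
- parts_dish: Bystander: shallow white dish of small parts, 119 mm across, 23 mm high; loose, leave it alone
- solenoid_valve: Bystander: white valve with a black coil, 86x32x49 mm; loose, leave it alone

How it is judged (in metres and radians):
On the way, in this order (a step that is already met when the one before it is completed fails the run):
1. the gun stands on its tail on the tile, let go, its switch not yet locked (angle between heat_gun's own z axis and vertical below 0.05 rad and x of tail in the frame of tile between -0.095 and 0.095 m and y of tail in the frame of tile between -0.095 and 0.095 m and z of tail in the frame of tile between 0.004 and 0.012 m and x of battery_foot in the frame of tile between -0.105 and 0.105 m and y of battery_foot in the frame of tile between -0.105 and 0.105 m and z of battery_foot in the frame of tile between 0.004 and 0.012 m and contact force between the fingers and heat_gun below 0.3 N and value of joint each of lock_button, trigger below 0.002 m), for 0.3 s.
2. the trigger is squeezed home and the lock-on button is in (value of joint trigger above 0.0045 m and value of joint lock_button above 0.004 m), for 0.04 s.
At the end, for the whole second after the job is handed in: Gun on its tail within 3 degrees of upright, at rest, let go; rear end and battery end resting on the tile (their centres at least 15 and 5 mm inside its edge); the lock holds the trigger more than 1.2 mm and the button more than 3.5 mm in (angle between heat_gun's own z axis and vertical below 0.05 rad and x of tail in the frame of tile between -0.095 and 0.095 m and y of tail in the frame of tile between -0.095 and 0.095 m and z of tail in the frame of tile between 0.004 and 0.012 m and x of battery_foot in the frame of tile between -0.105 and 0.105 m and y of battery_foot in the frame of tile between -0.105 and 0.105 m and z of battery_foot in the frame of tile between 0.004 and 0.012 m and contact force between the fingers and heat_gun below 0.3 N and linear speed of heat_gun below 0.02 m/s and value of joint lock_button above 0.0035 m and value of joint trigger above 0.0012 m); the robot touches nothing.
It fails at once if a loose thing round the gun is moved by more than 25 mm (distance of any of multimeter, side_cutters, parts_dish, solenoid_valve from where it was at the start of the episode above 0.025 m).
It fails at once if the trigger is forced: while it is squeezed the gun is pressed on the tile with over 40 N, its weight included (value of joint trigger above 0.003 m and contact force between heat_gun and tile above 40 N).
It fails at once if the gun is dropped on the tile: it strikes it with over 120 N (contact force between heat_gun and tile above 120 N).
It also fails if it takes over 64 s, if anything falls off the work surface, if the arm or the gripper's body presses on something with over 40 N, if the wrist force passes 120 N, or if a joint passes its speed limit or range.

## Working session

There is one attempt and no reset: what is moved stays moved. The work goes in short steps, Python scripts to look and compute and a shell command to move; the robot and the scene stay as the last step left them, time stands still between calls to the robot, and variables do not carry over. Pictures are saved under pics/ and viewed, at most 10 in all, crops included, and the job is handed in when it is done.

```bash
ls; mkdir -p pics; python3 - <<'E'
from plant import bot, read_camera
import cv2, numpy as np
print(bot.finger_overhang, bot.get_state())
ims=[]
for n in ["scene","top"]:
    c=read_camera(n); cv2.imwrite(f"pics/{n}0.png",c["img"]); print(n,c["fovy"],c["cx"],c["cy"],np.round(c["view"],3).tolist())
E
```

```text
pics
25.0 {'clock': 0.0, 'joints': array([ 1.05000066e+00,  3.42742528e-01,  1.52501396e+00,  1.49269233e-05,
        1.27538941e+00, -1.46023576e-01]), 'joint_vel': array([-0.00014053, -0.00138846,  0.00116816,  0.00125426, -0.00168698,
        0.00105121]), 'tau': array([-2.07384505e-04, -4.31255150e+01, -2.44218081e+01,  7.17270887e-02,
        5.61798178e-02, -1.41523115e-04]), 'eef_pos': array([191.98547094, 488.24622269, 251.03571893]), 'tcp_rot': array([-2.60907405e-04,  1.86293422e-01,  9.82493846e-01, -7.31517158e-04]), 'contact_force': array([-0.50996089, -1.03012531, -0.34568931]), 'wrist_torque': array([ 0.02634853,  0.01240547, -0.00624658]), 'gripper_force': 0.0, 'gripper_width': 1.0012140325888979}
scene 46.458349118139424 244.50813188237362 193.24260925075762 [[0.848, -0.53, 0.01, -493.788], [-0.33, -0.543, -0.772, 216.527], [0.414, 0.652, -0.635, 1110.504], [0.0, 0.0, 0.0, 1.0]]
top 44.35126863490245 257.8849941208341 194.44385850946776 [[-0.006, -1.0, -0.013, -8.833], [-0.998, 0.006, -0.063, 562.874], [0.063, 0.012, -0.998, 1400.807], [0.0, 0.0, 0.0, 1.0]]
```

View pics/top0.png

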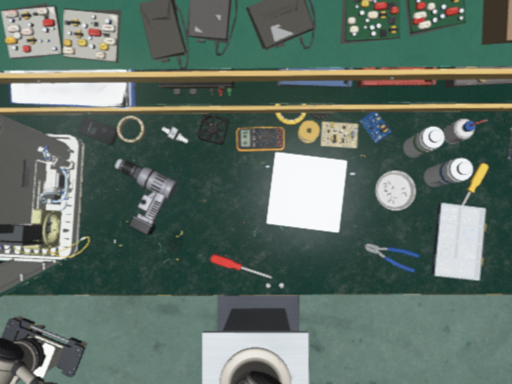

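View pics/scene0.png

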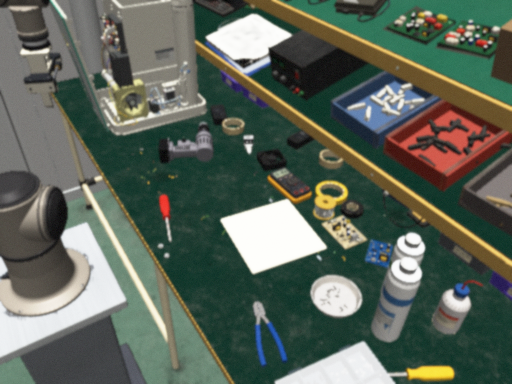

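The top view shows the gun with its nozzle at about (120,163), tail at (172,187) and battery at (143,225). The tile centre is at about (308,192), with the multimeter just beyond it at (260,138) and the dish at (395,190). The gripper is parked at lower left. The scene view agrees. Next I'll measure the gun and tile.

```bash
cat > h.py <<'E'
import numpy as np, cv2
from plant import bot, read_camera
def ray(c,p):
    f=c["img"].shape[0]/2/np.tan(np.radians(c["fovy"]/2)); V=np.array(c["view"])
    d=np.array([(p[0]-c["cx"])/f,(p[1]-c["cy"])/f,1.])
    if c.get("fish"):
        r=np.hypot(d[0],d[1]); d=np.array([d[0]/r*np.sin(r),d[1]/r*np.sin(r),np.cos(r)])
    R=V[:3,:3]; return -R.T@V[:3,3], R.T@d
def onplane(c,p,z):
    o,d=ray(c,p); return o+d*(z-o[2])/d[2]
def proj(c,P):
    f=c["img"].shape[0]/2/np.tan(np.radians(c["fovy"]/2)); V=np.array(c["view"]); q=V[:3,:3]@np.asarray(P,float)+V[:3,3]
    if c.get("fish"):
        r=np.hypot(q[0],q[1]); th=np.arctan2(r,q[2]); return np.array([c["cx"]+f*th*q[0]/r,c["cy"]+f*th*q[1]/r])
    return np.array([c["cx"]+f*q[0]/q[2],c["cy"]+f*q[1]/q[2]])
def cam(n):
    c=read_camera(n); c["fish"]=(n=="wrist"); return c
def toolaxes():
    from scipy.spatial.transform import Rotation as R
    s=bot.get_state(); return s["eef_pos"], R.from_quat(s["tcp_rot"],scalar_first=True).as_matrix()
E
python3 - <<'E'
from h import *
c=cam("top"); im=c["img"]; hsv=cv2.cvtColor(im,cv2.COLOR_BGR2HSV)
m=cv2.inRange(hsv,(0,0,215),(179,40,255)); m[:,:240]=0;m[:,370:]=0;m[:145]=0;m[240:]=0
cn=max(cv2.findContours(m,0,1)[0],key=cv2.contourArea); r=cv2.minAreaRect(cn)
print("tile",r,[np.round(onplane(c,p,8)[:2]).tolist() for p in cv2.boxPoints(r)],onplane(c,r[0],8))
g=cv2.inRange(hsv,(0,0,0),(179,70,255)); g[:,:105]=0;g[:,190:]=0;g[:150]=0;g[245:]=0
crop=im[145:245,100:200]; big=cv2.resize(crop,None,fx=5,fy=5,interpolation=cv2.INTER_CUBIC)
mk=cv2.cvtColor(cv2.resize(g[145:245,100:200],None,fx=2,fy=2,interpolation=0),cv2.COLOR_GRAY2BGR)
out=np.zeros((500,700,3),np.uint8); out[:,:500]=big; out[:200,500:]=mk
cv2.imwrite("pics/crop.png",out)
E
```

```text
tile ((306.5384826660156, 191.6923065185547), (72.43629455566406, 71.69207763671875), 7.125016689300537) [[478.0, -37.0], [694.0, -65.0], [665.0, -283.0], [449.0, -253.0]] [ 570.84048929 -159.55919082    8.        ]
```

View pics/crop.png

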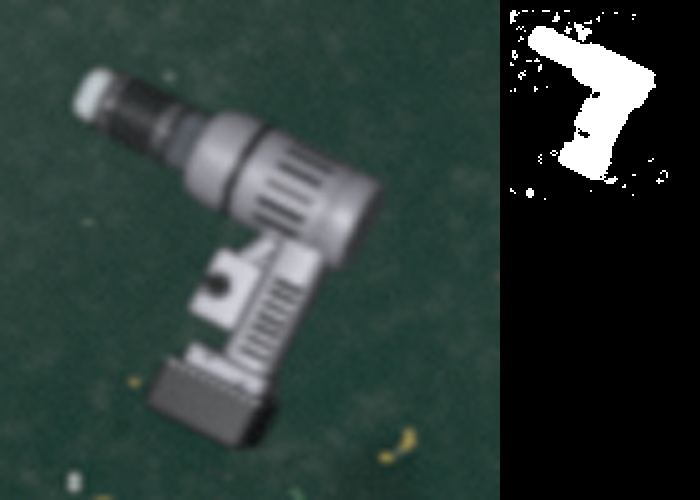

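The crop shows the barrel axis running from the nozzle end at crop (82,95) to the tail at (362,225). The guard runs from about (110,102) to (170,135), and the dark lock button is at (215,285), facing up.

```bash
python3 - <<'E'
from h import *
c=cam("top"); P=lambda u,v,z:onplane(c,(100+(u+.5)/5-.5,145+(v+.5)/5-.5),z)
n=P(82,95,30);t=P(362,225,30);b=P(210,405,30); but=P(216,285,55)
d=(n-t); L=np.linalg.norm(d); d/=L; hx=np.array([-d[1],d[0],0])
print(n,t,L,"zdir",d,np.degrees(np.arctan2(d[1],d[0])),"hx",hx)
rel=lambda p:(np.round([(p-t)@hx,(p-t)@d],1)); print("batt rel x,z",rel(b),"button",rel(but))
g=t+158*d; print("guard",g)
p,R=toolaxes(); print(p,R.round(3).tolist()); print("tool delta",R.T@(g-p))
print("reach guard",np.hypot(*g[:2]))
E
```

```text
[657.79270058 414.15031442  30.        ] [578.22140653 244.74351742  30.        ] 187.16370829995435 zdir [0.42514275 0.90512631 0.        ] 64.84030050861183 hx [-0.90512631  0.42514275  0.        ]
batt rel x,z [135.3  36.2] button [67.6 57.6]
guard [645.39396137 387.75347468  30.        ]
[192.05683511 488.38918701 251.31028957] [[-0.931, 0.366, -0.0], [0.366, 0.931, -0.001], [0.0, -0.001, -1.0]]
tool delta [-458.74101154   72.51590365  221.17519967]
reach guard 752.9184036127891
```

Everything matches the given sizes: length 187, battery x 135, button at (67.6, 57.6). The guard is at (645,388) and the tile centre at (571,-160) with yaw -7.4°. I'll move round via a waypoint to stay clear of the machine on the left.

```bash
cat >> h.py <<'E'
def to(P,yaw=None):
    "tool-frame shift (m) and tool turn (rad) to world TCP point P and tool-y yaw (deg)"
    p,R=toolaxes(); s=bot.get_state(); y=np.degrees(np.arctan2(R[1,1],R[0,1]))
    print("t %.2f"%s["clock"],"pos",p.round(1),"yawy %.1f"%y,"F",s["contact_force"].round(1),"w %.1f"%(s["gripper_width"]*91.8),"g %.1f"%s["gripper_force"])
    print("  shift",(R.T@(np.array(P)-p)/1000).round(4), "turn", None if yaw is None else round(-np.radians((yaw-y+180)%360-180),3))
E
python3 -m creep '[[[0.09,-0.19,-0.083,0,0.625],[0.09,-0.19,-0.083,0,0.625],[0.09,-0.19,-0.083,0,0.625],[0.09,-0.19,-0.083,0,0.625],[0.09,-0.19,-0.083,0,0.625]]]'
python3 -c "
from h import *
to([645.4,387.8,150],-25.2)"
```

```text
clock: 0.62
eef_pos: [339.5, 340.2, 251.7]
tcp_rot: [-0.0, 0.482, 0.876, -0.0]
contact_force: [-0.1, 0.4, 0.7]
gripper_width: 0.979
gripper_force: 0.0
t 0.62 pos [339.5 340.2 251.7] yawy 32.4 F [-0.1  0.4  0.7] w 89.9 g 0.0
  shift [-0.1237  0.2838  0.1017] turn 1.005
```

```bash
python3 -m creep '[[[0.09,-0.074,0.170,0.05,0.6],[0.09,-0.074,0.170,0.05,0.6],[0.09,-0.074,0.170,0.05,0.6],[0.09,-0.074,0.170,0.05,0.6],[0.09,-0.074,0.170,0.05,0.6]]]' >/dev/null
python3 -c "
from h import *
to([645.4,387.8,150],-25.2)"
```

```text
t 1.03 pos [524.8 370.8 199.7] yawy -2.1 F [-0.5  0.5 -0.7] w 90.1 g 0.0
  shift [0.0215 0.1199 0.0497] turn 0.403
```

```bash
python3 -m creep '[[[0.09,0.0215,0.120,0.05,0.403],[0.09,0.0215,0.120,0.05,0.403],[0.09,0.0215,0.120,0.05,0.403],[0.09,0.0215,0.120,0.05,0.403],[0.09,0.0215,0.120,0.05,0.403]]]' >/dev/null
python3 - <<'E'
from h import *
to([645.4,387.8,36],-25.2)
c=cam("wrist"); cv2.imwrite("pics/w1.png",c["img"])
print(-np.array(c["view"])[:3,:3].T@np.array(c["view"])[:3,3])
print("expected guard px",proj(c,[645.4,387.8,30]),"nozzle",proj(c,[657.8,414,30]),"tail",proj(c,[578,245,30]))
E
```

```text
t 1.45 pos [643.2 388.1 146.5] yawy -24.9 F [-1.3 -0.5  0.3] w 90.2 g 0.0
  shift [0.0011 0.0025 0.1105] turn 0.005
[674.81394295 453.88713085 278.90687595]
expected guard px [256.21561073 193.72627176] nozzle [256.53348912 160.90510752] tail [254.81143958 331.57606011]
```

View pics/w1.png

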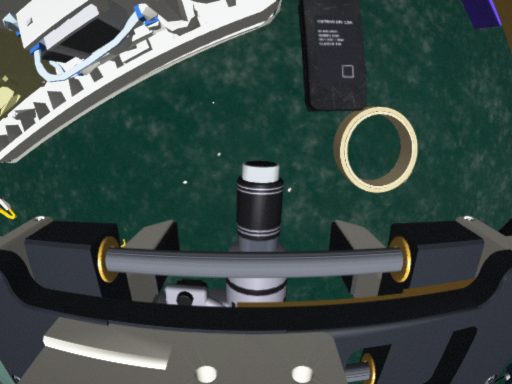

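The nozzle end is at (261,163) against the expected (256.5,161), so the gun sits about 3 mm towards tool +y. The camera is on the nozzle side. Descending now.

```bash
python3 -m creep '[[[0.09,0,0.003,0.04,0],[0.09,0,0.003,0.075,0],[0.09,0,0.003,0.095,0],[0.09,0,0.003,0.095,0],[0.09,0,0.003,0.095,0]]]' >/dev/null
python3 - <<'E'
from h import *
to([645.4+2.7,387.8-1.3,36],-25.2)
E
```

```text
t 1.92 pos [644.  388.6  57.9] yawy -24.6 F [0.3 1.3 0.7] w 90.0 g 0.0
  shift [-0.0002  0.0046  0.0219] turn 0.01
```

```bash
python3 -m creep '[[[0.09,0,0.002,0.01,0],[0.09,0,0.002,0.019,0],[0.09,0,0.002,0.019,0],[0.09,0,0.002,0.019,0],[0.05,0,0.002,0.019,0]]]' 
python3 -m creep '[[[0.036,0,0,0,0],[0.036,0,0,0,0],[0.036,0,0,0,0],[0.036,0,0,0,0],[0.036,0,0,0,0]]]' 
python3 - <<'E'
from h import *
to([645.4+2.7,387.8-1.3,36],-25.2)
E
```

```text
clock: 2.33
eef_pos: [647.0, 387.5, 38.4]
tcp_rot: [0.0, 0.842, 0.539, 0.0]
contact_force: [1.1, -0.2, 0.4]
gripper_width: 0.945
gripper_force: 0.0
clock: 2.75
eef_pos: [646.8, 387.4, 37.8]
tcp_rot: [-0.0, 0.842, 0.539, 0.0]
contact_force: [-0.6, -0.5, 0.8]
gripper_width: 0.598
gripper_force: 0.0
t 2.75 pos [646.8 387.4  37.8] yawy -24.7 F [-0.6 -0.5  0.8] w 54.9 g 0.0
  shift [-0.0002  0.0016  0.0018] turn 0.008
```

```bash
python3 -m creep '[[[0.038,0,0.001,0.001,0],[0.038,0,0.001,0.001,0],[0.038,0,0.001,0.001,0],[0.038,0,0.001,0.001,0],[0.038,0,0.001,0.001,0]]]' 
python3 -m creep '[[[0.038,0,0,0,0],[0.038,0,0,0,0],[0.038,0,0,0,0],[0.038,0,0,0,0]]]' 
```

```text
clock: 3.17
eef_pos: [647.6, 386.8, 36.5]
tcp_rot: [-0.0, 0.842, 0.539, -0.0]
contact_force: [-0.2, -0.2, -0.8]
gripper_width: 0.432
gripper_force: 29.9
clock: 3.5
eef_pos: [647.6, 386.9, 36.6]
tcp_rot: [-0.0, 0.842, 0.539, -0.0]
contact_force: [0.4, -1.0, -0.8]
gripper_width: 0.428
gripper_force: 29.9
```

Gripped at 30 N. Now I'll tip it up along the arc about the tail edge.

```bash
python3 -m creep '[[[0.038,-0.004,0,-0.015,0],[0.038,-0.010,0,-0.030,0],[0.038,-0.016,0,-0.043,0],[0.038,-0.020,0,-0.052,0],[0.038,-0.020,0,-0.052,0]]]' 
python3 -m creep '[[[0.038,-0.008,0,-0.011,0],[0.038,-0.016,0,-0.022,0],[0.038,-0.026,0,-0.033,0],[0.038,-0.036,0,-0.0425,0],[0.038,-0.036,0,-0.0425,0]]]' 
python3 - <<'E'
from h import *
for n in("scene","wrist"): c=cam(n); cv2.imwrite("pics/"+n+"2.png",c["img"])
c=cv2.imread("pics/scene2.png"); w=cv2.imread("pics/wrist2.png"); cv2.imwrite("pics/a2.png",np.hstack([cv2.resize(c[60:260,100:300],(400,400)),cv2.resize(w,(400,300))[:,:].copy() if 0 else cv2.copyMakeBorder(cv2.resize(w,(400,300)),0,100,0,0,0)]))
E
```

```text
clock: 3.92
eef_pos: [640.3, 368.2, 92.8]
tcp_rot: [0.0, 0.842, 0.539, 0.002]
contact_force: [0.8, 0.5, -2.5]
gripper_width: 0.431
gripper_force: 30.0
clock: 4.33
eef_pos: [624.3, 334.2, 133.9]
tcp_rot: [0.001, 0.842, 0.539, 0.001]
contact_force: [-0.6, -0.7, -3.0]
gripper_width: 0.429
gripper_force: 30.0
```

View pics/a2.png

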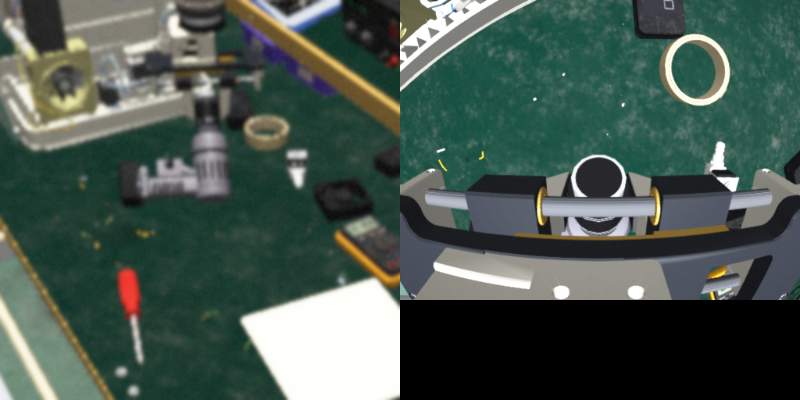

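The gun is tipping as planned: nozzle between the jaws and tilted up, tail still on the bench. I'll continue the arc.

```bash
python3 -m creep '[[[0.038,-0.012,0,-0.009,0],[0.038,-0.024,0,-0.016,0],[0.038,-0.037,0,-0.022,0],[0.038,-0.049,0,-0.0275,0],[0.038,-0.049,0,-0.0275,0]]]' 
python3 -m creep '[[[0.038,-0.011,0,-0.003,0],[0.038,-0.022,0,-0.006,0],[0.038,-0.032,0,-0.007,0],[0.038,-0.041,0,-0.008,0],[0.038,-0.041,0,-0.008,0]]]' 
python3 -m creep '[[[0.038,-0.011,0,-0.001,0],[0.038,-0.022,0,-0.001,0],[0.038,-0.032,0,0,0],[0.038,-0.042,0,0.002,0],[0.038,-0.042,0,0.002,0]]]' 
python3 - <<'E'
from h import *
for n in("scene","wrist"): c=cam(n); cv2.imwrite("pics/"+n+"3.png",c["img"])
c=cv2.imread("pics/scene3.png"); w=cv2.imread("pics/wrist3.png"); cv2.imwrite("pics/a3.png",np.hstack([cv2.resize(c[40:240,80:280],(400,400)),cv2.copyMakeBorder(cv2.resize(w,(400,300)),0,100,0,0,0)]))
E
```

```text
clock: 4.85
eef_pos: [603.5, 290.3, 159.2]
tcp_rot: [0.0, 0.842, 0.539, -0.0]
contact_force: [0.3, -1.1, -4.2]
gripper_width: 0.427
gripper_force: 30.0
clock: 5.27
eef_pos: [586.5, 253.3, 167.0]
tcp_rot: [0.0, 0.842, 0.539, 0.0]
contact_force: [1.4, 0.4, -0.4]
gripper_width: 0.427
gripper_force: 30.0
clock: 5.68
eef_pos: [568.2, 215.3, 165.6]
tcp_rot: [-0.0, 0.842, 0.539, -0.0]
contact_force: [-3.7, 1.3, 5.2]
gripper_width: 0.431
gripper_force: 30.0
```

View pics/a3.png

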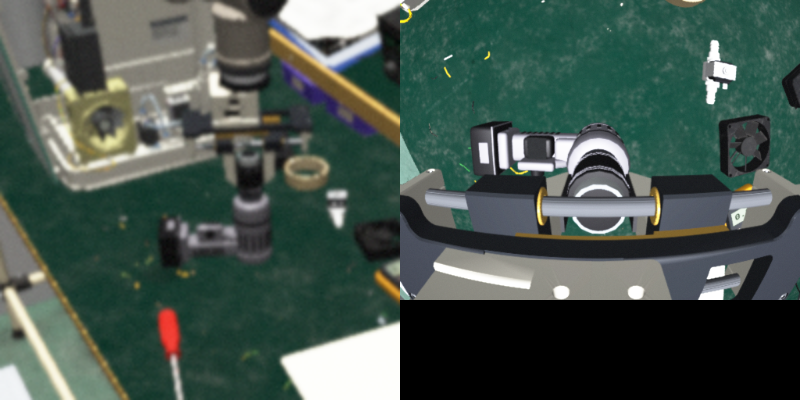

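The gun is upright on the bench with about 5 N pressing up on the tool; the wrist view shows the battery and handle level to the left. Now lift and carry.

```bash
python3 -m creep '[[[0.038,0,0,-0.01,0],[0.038,0,0,-0.025,0],[0.038,0,0,-0.045,0],[0.038,0,0,-0.07,0],[0.038,0,0,-0.07,0]]]' 
python3 - <<'E'
from h import *
to([636,-168,236],-7.4)
c=cam("scene"); cv2.imwrite("pics/s4.png",cv2.resize(c["img"][40:240,80:280],(500,500)))
E
```

```text
clock: 6.2
eef_pos: [570.7, 216.4, 239.1]
tcp_rot: [0.002, 0.842, 0.539, 0.003]
contact_force: [1.5, 1.5, -5.7]
gripper_width: 0.433
gripper_force: 30.0
t 6.20 pos [570.7 216.4 239.1] yawy -24.7 F [ 1.5  1.5 -5.7] w 39.8 g 30.0
  shift [-0.3219  0.2201  0.0031] turn -0.302
```

View pics/s4.png

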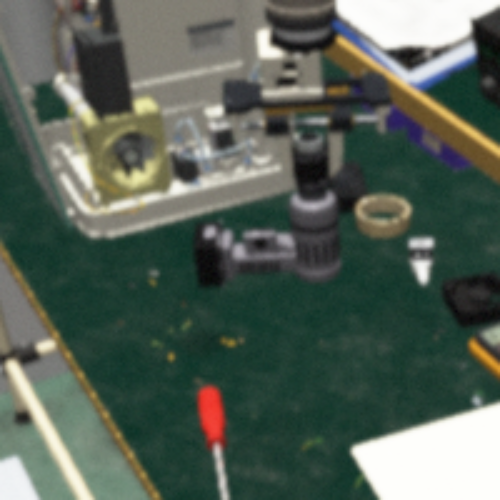

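The gun is lifted, upright, and its handle is level. Carrying it to above the tile.

```bash
python3 -m creep '[[[0.038,-0.012,0.008,0,0],[0.038,-0.03,0.02,0,0],[0.038,-0.055,0.037,0,0],[0.038,-0.08,0.055,0,0],[0.038,-0.105,0.072,0,0]]]' >/dev/null
python3 -m creep '[[[0.038,-0.025,0.017,0,0],[0.038,-0.05,0.034,0,0],[0.038,-0.075,0.051,0,0],[0.038,-0.1,0.068,0,0],[0.038,-0.125,0.085,0,0]]]' >/dev/null
python3 -m creep '[[[0.038,-0.025,0.017,0,0],[0.038,-0.045,0.031,0,0],[0.038,-0.065,0.044,0,0],[0.038,-0.08,0.055,0,0],[0.038,-0.092,0.063,0,0]]]' >/dev/null
python3 -m creep '[[[0.038,0,0,0,-0.05],[0.038,0,0,0,-0.12],[0.038,0,0,0,-0.2],[0.038,0,0,0,-0.26],[0.038,0,0,0,-0.302]]]' >/dev/null
python3 - <<'E'
from h import *
to([636,-168,236],-7.4)
E
```

```text
t 7.92 pos [ 633.2 -168.2  232.5] yawy -7.3 F [ 0.5 -0.3 -7.6] w 39.6 g 30.0
  shift [ 0.0006  0.0027 -0.0035] turn 0.002
```

```bash
python3 -m creep '[[[0.038,0,0.002,0.015,0],[0.038,0,0.002,0.032,0],[0.038,0,0.002,0.045,0],[0.038,0,0.002,0.05,0],[0.038,0,0.002,0.05,0]]]'
python3 -m creep '[[[0.038,0,0,0.002,0],[0.038,0,0,0.004,0],[0.038,0,0,0.006,0],[0.038,0,0,0.006,0]]]'
```

```text
clock: 8.33
eef_pos: [634.6, -168.1, 181.6]
tcp_rot: [-0.003, 0.751, 0.66, -0.001]
contact_force: [-0.5, 0.8, -6.2]
gripper_width: 0.429
gripper_force: 30.0
clock: 8.67
eef_pos: [635.9, -168.6, 178.9]
tcp_rot: [0.0, 0.752, 0.66, 0.0]
contact_force: [-0.4, 0.4, -7.1]
gripper_width: 0.431
gripper_force: 30.0
```

```bash
python3 -m creep '[[[0.038,0,0,0.001,0],[0.038,0,0,0.002,0],[0.038,0,0,0.003,0],[0.038,0,0,0.003,0]]]'
python3 -m creep '[[[0.038,0,0,0.001,0],[0.038,0,0,0.002,0],[0.038,0,0,0.002,0],[0.038,0,0,0.002,0]]]'
```

```text
clock: 9.0
eef_pos: [635.8, -168.6, 175.6]
tcp_rot: [-0.0, 0.752, 0.66, 0.0]
contact_force: [-0.6, 0.1, -6.8]
gripper_width: 0.428
gripper_force: 30.0
clock: 9.33
eef_pos: [636.2, -168.8, 174.4]
tcp_rot: [0.001, 0.752, 0.66, 0.0]
contact_force: [-0.0, -1.3, -2.6]
gripper_width: 0.427
gripper_force: 30.0
```

Contact has begun. I'll press a little so it seats flat, then look.

```bash
python3 -m creep '[[[0.038,0,0,0.001,0],[0.038,0,0,0.002,0],[0.038,0,0,0.002,0],[0.038,0,0,0.002,0]]]'
python3 - <<'E'
from h import *
for n in("scene","wrist"): c=cam(n); cv2.imwrite("pics/"+n+"5.png",c["img"])
c=cv2.imread("pics/scene5.png"); w=cv2.imread("pics/wrist5.png"); cv2.imwrite("pics/a5.png",np.hstack([cv2.resize(c[110:280,190:360],(400,400)),cv2.copyMakeBorder(cv2.resize(w,(400,300)),0,100,0,0,0)]))
E
```

```text
clock: 9.67
eef_pos: [636.6, -169.2, 173.8]
tcp_rot: [0.002, 0.752, 0.66, 0.001]
contact_force: [2.4, -1.6, 7.8]
gripper_width: 0.43
gripper_force: 30.0
```

View pics/a5.png

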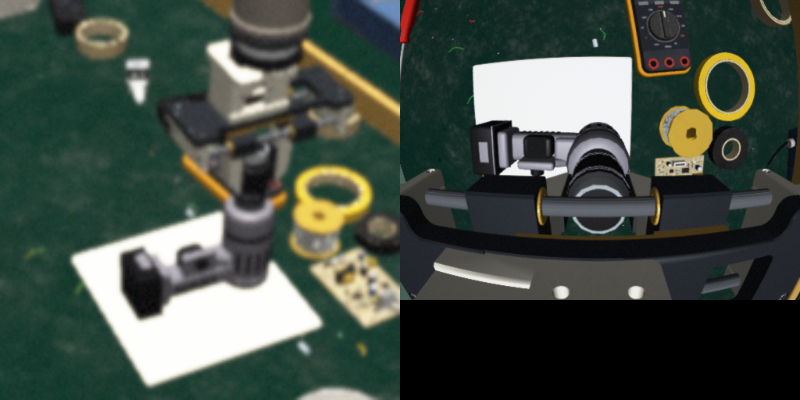

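It is standing on the tile with the battery towards the robot. Release and go up.

```bash
python3 -m creep '[[[0.044,0,0,-0.001,0],[0.05,0,0,-0.001,0],[0.07,0,0,-0.001,0],[0.09,0,0,-0.001,0],[0.09,0,0,-0.001,0]]]'
python3 -m creep '[[[0.09,0,0,0,0],[0.09,0,0,0,0],[0.09,0,0,0,0],[0.09,0,0,-0.01,0],[0.09,0,0,-0.03,0]]]'
python3 -m creep '[[[0.09,0,0,-0.03,0],[0.09,0,0,-0.06,0],[0.09,0,0,-0.09,0],[0.09,0,0,-0.09,0],[0.09,0,0,-0.09,0]]]'
python3 - <<'E'
from h import *
for n in("scene","wrist","top"): c=cam(n); cv2.imwrite("pics/"+n+"6.png",c["img"])
a=cv2.imread("pics/scene6.png")[130:280,200:350]; b=cv2.imread("pics/top6.png")[140:240,250:350]; w=cv2.imread("pics/wrist6.png")
cv2.imwrite("pics/a6.png",np.hstack([np.vstack([cv2.resize(a,(300,300)),cv2.resize(b,(300,300))]),cv2.copyMakeBorder(cv2.resize(w,(500,375)),0,225,0,0,0)]))
to([636,-169,262])
E
```

```text
clock: 10.18
eef_pos: [635.7, -168.5, 172.4]
tcp_rot: [-0.0, 0.752, 0.66, -0.0]
contact_force: [0.2, 0.1, -0.7]
gripper_width: 0.71
gripper_force: 0.0
clock: 10.6
eef_pos: [634.7, -168.2, 200.9]
tcp_rot: [-0.002, 0.752, 0.66, -0.001]
contact_force: [0.8, -0.2, 0.2]
gripper_width: 0.976
gripper_force: 0.0
clock: 11.02
eef_pos: [636.6, -168.8, 295.8]
tcp_rot: [0.002, 0.752, 0.66, 0.001]
contact_force: [-0.5, -0.1, -1.1]
gripper_width: 0.982
gripper_force: 0.0
t 11.17 pos [ 635.4 -168.4  291.6] yawy -7.4 F [-0.6  0.  -0.7] w 90.1 g 0.0
  shift [-0.0005  0.0007  0.0296] turn None
```

View pics/a6.png

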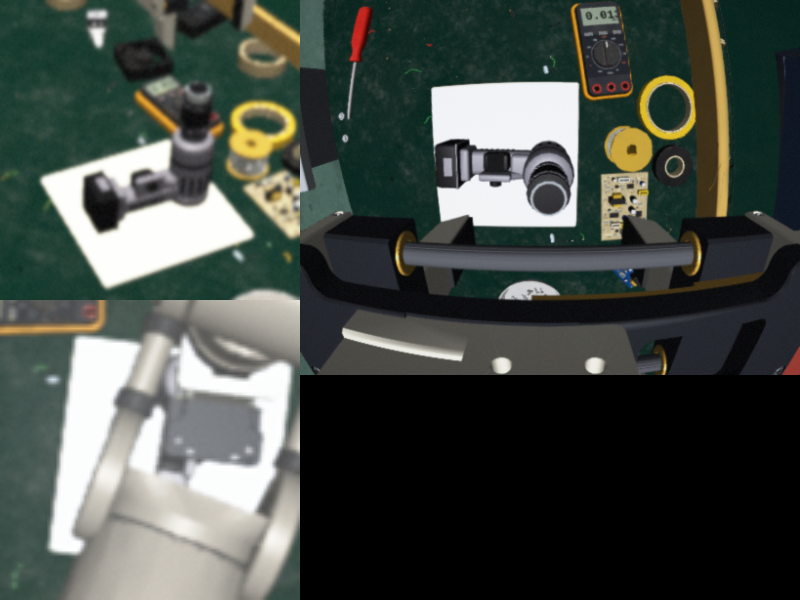

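The gun stands free on the tile. In the wrist panel the nozzle is at about (550,195), the dark trigger pad at (497,162) and the button below it at (496,184). Next I'll measure these points from the wrist view against dead reckoning.

```bash
cat >> h.py <<'E'
a=np.radians(172.6); GX=np.array([np.cos(a),np.sin(a),0]); GY=np.array([-GX[1],GX[0],0]); T=np.array([636,-169,8.])
def gun(x,y,z): return T+x*GX+y*GY+[0,0,z]
E
python3 - <<'E'
from h import *
c=cam("wrist"); im=c["img"]; cv2.imwrite("pics/w7.png",im); hsv=cv2.cvtColor(im,cv2.COLOR_BGR2HSV); gr=cv2.cvtColor(im,cv2.COLOR_BGR2GRAY)
for n,q in dict(nozzle=(0,0,185),trig=(68,-5,56),butt=(68,25,57),foot_top=(133,0,64),cheek=(68,13,67)).items(): print(n,proj(c,gun(*q)).round(1))
m=cv2.inRange(gr,0,60); m[:130]=0; m[225:]=0; m[:,:130]=0; m[:,290:]=0
k,l,st,ce=cv2.connectedComponentsWithStats(m)
for i in range(1,k):
    if st[i,4]>25: print("dark",st[i],ce[i].round(1))
p=cv2.HoughCircles(cv2.resize(gr[140:225,220:290],None,fx=4,fy=4,interpolation=2),cv2.HOUGH_GRADIENT,1,40,param1=100,param2=25,minRadius=50,maxRadius=110)
print("circ",None if p is None else [(220+q[0]/4,140+q[1]/4,q[2]/4) for q in p[0][:4]])
f=192/np.tan(np.radians(c["fovy"]/2)); print("f",f)
t=cv2.inRange(hsv,(0,0,190),(179,40,255)); k,l,st,ce=cv2.connectedComponentsWithStats(t); i=1+np.argmax([s[4] if s[0]>100 and s[1]<140 and s[1]>50 else 0 for s in st[1:]])
cn=max(cv2.findContours((l==i).astype(np.uint8),0,1)[0],key=cv2.contourArea); ap=cv2.approxPolyDP(cn,6,True)[:,0]
for q in ap: print("tile px",q,onplane(c,q,8)[:2].round(1))
s=im[135:205,170:240]; 
E
```

```text
nozzle [254.1 201.6]
trig [199.7 166.6]
butt [200.6 190.1]
foot_top [149.  172.4]
cheek [198.7 182.7]
dark [ 130  130   87   95 2532] [159.8 172.4]
dark [285 130   5  95 343] [287.6 182.1]
dark [232 146  48  27 405] [255.2 154.4]
dark [234 167  44  38 493] [256.2 180. ]
dark [196 187  11   4  41] [200.6 188.5]
dark [241 191  30  28 672] [255.5 204.7]
circ [(np.float32(255.875), np.float32(198.375), np.float32(22.75)), (np.float32(255.375), np.float32(183.125), np.float32(25.7)), (np.float32(255.375), np.float32(165.875), np.float32(21.2)), (np.float32(255.375), np.float32(208.875), np.float32(22.325))]
f 297.3186396354542
tile px [136  90] [479.9 -37.5]
tile px [138 149] [ 468.  -124.3]
tile px [158 141] [ 501.7 -117.9]
tile px [182 152] [ 535.  -139.5]
tile px [237 153] [ 613.5 -152.2]
tile px [257 143] [ 643.3 -141.8]
tile px [271 150] [ 661.6 -154.2]
tile px [282 172] [ 673.6 -187.7]
tile px [277 208] [ 660.5 -240.8]
tile px [263 220] [ 637.7 -256.9]
tile px [238 214] [ 601.9 -242.6]
tile px [228 184] [ 594.2 -195.2]
tile px [196 192] [ 545.2 -201. ]
tile px [181 179] [ 526.3 -178.6]
tile px [163 194] [ 493.7 -197.5]
tile px [141 193] [ 458.2 -191.3]
tile px [145 226] [ 451.5 -245.3]
tile px [172 219] [ 499.4 -238.5]
tile px [179 231] [ 506.3 -259.4]
tile px [283 230] [ 665.9 -277.2]
tile px [285  85] [692.2 -65.5]
```

The button is at (200.6,188.5), against about (200.6,188) expected for its body, so dead reckoning is good to about 1–2 mm. Now I'll turn 90° so that tool x lies along gun x, with the camera away from the barrel, and narrow the fingers.

```bash
python3 -m creep '[[[0.03,0,-0.02,0,-0.12],[0.03,0,-0.04,0,-0.24],[0.03,0,-0.06,0,-0.36],[0.03,0,-0.07,0,-0.48],[0.03,0,-0.07,0,-0.6]]]' >/dev/null
python3 -m creep '[[[0.03,0,0,0,-0.12],[0.03,0,0,0,-0.24],[0.03,0,0,0,-0.36],[0.03,0,0,0,-0.48],[0.03,0,0,0,-0.6]]]' >/dev/null
python3 -m creep '[[[0.03,0,0,0,-0.12],[0.03,0,0,0,-0.24],[0.03,0,0,0,-0.37],[0.03,0,0,0,-0.37],[0.03,0,0,0,-0.37]]]' >/dev/null
python3 - <<'E'
from h import *
g=gun(70,17,0); to([g[0],g[1],150],82.6)
E
```

```text
t 12.47 pos [ 566.2 -159.4  291.8] yawy 82.3 F [-0.6  0.3  0.1] w 29.9 g 0.0
  shift [-0.0008 -0.0176  0.1418] turn -0.005
```

```bash
python3 -m creep '[[[0.03,0,-0.0175,0.03,-0.005],[0.03,0,-0.0175,0.06,-0.005],[0.03,0,-0.0175,0.1,-0.005],[0.03,0,-0.0175,0.135,-0.005],[0.03,0,-0.0175,0.142,-0.005]]]'
python3 -m creep '[[[0.03,0,0,0.015,0],[0.03,0,0,0.03,0],[0.03,0,0,0.03,0],[0.03,0,0,0.03,0],[0.03,0,0,0.03,0]]]'
python3 - <<'E'
from h import *
g=gun(70,17,0); to([g[0],g[1],120],82.6)
c=cam("wrist"); d=cam("scene")
for n,q in dict(nozzle=(0,0,185),trig=(68,-5,56),t1=(51,-17,56),t2=(85,-17,56),butt=(68,25,57),ck1=(89,8,67),ck2=(89,18,67),ck3=(47,18,67)).items(): print(n,proj(c,gun(*q)).round(1),proj(d,gun(*q)).round(1))
p,R=toolaxes()
for y in(15,-15): print("tip in",proj(c,p+R@[0,y,25]).round(1),proj(d,p+R@[0,y,25]).round(1))
cv2.imwrite("pics/a8.png",np.vstack([cv2.resize(c["img"][60:300,100:420],(640,480))[0:],])); cv2.imwrite("pics/d8.png",d["img"]);cv2.imwrite("pics/w8.png",c["img"])
E
```

```text
clock: 12.88
eef_pos: [560.9, -175.5, 144.4]
tcp_rot: [-0.005, 0.065, 0.998, 0.002]
contact_force: [-1.3, 0.7, -0.3]
gripper_width: 0.326
gripper_force: 0.0
clock: 13.3
eef_pos: [565.0, -177.2, 122.3]
tcp_rot: [0.001, 0.063, 0.998, -0.0]
contact_force: [1.0, -0.3, 1.1]
gripper_width: 0.331
gripper_force: 0.0
t 13.30 pos [ 565.  -177.2  122.3] yawy 82.7 F [ 1.  -0.3  1.1] w 30.4 g 0.0
  shift [0.0007 0.0003 0.0023] turn 0.002
nozzle [290.  453.3] [298.3 173.4]
trig [285.4 218.6] [271.2 216.9]
t1 [301.2 240.8] [274.8 212.5]
t2 [303.9 195. ] [263.6 215.9]
butt [241.8 219.1] [276.4 223.6]
ck1 [267.8 193.6] [266.6 219. ]
ck2 [251.9 193.6] [268.3 221.4]
ck3 [251.9 253.2] [282.4 217. ]
tip in [278.7 236.7] [272.6 209.4]
tip in [227.  236.7] [278.  216.4]
```

```bash
python3 - <<'E'
import cv2,numpy as np
w=cv2.imread("pics/w8.png"); d=cv2.imread("pics/d8.png")
cv2.imwrite("pics/a9.png",np.hstack([cv2.resize(w[100:260,190:350],(480,480),interpolation=2),cv2.resize(d[180:260,240:293],(318,480),interpolation=2)]))
E
```

View pics/a9.png

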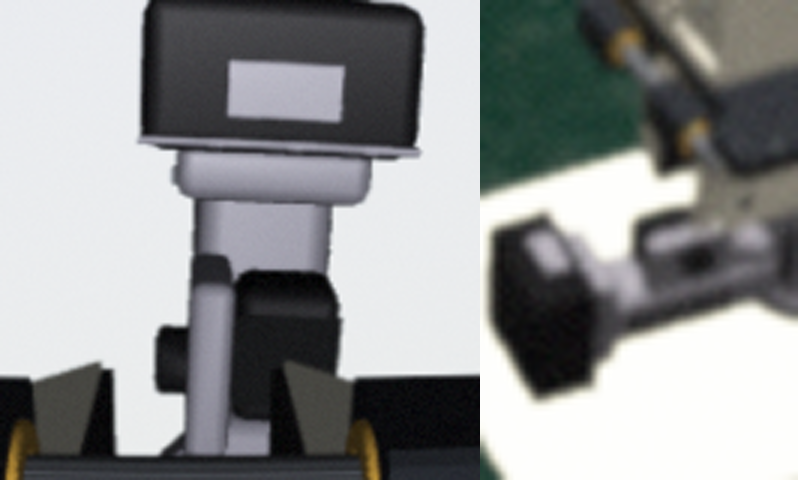

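The gun matches prediction to within 1 mm: cheek columns 253–267, button face at 242, trigger right edge at 303 (px). The right finger is over the trigger and the left finger is outside the button. Lowering to just above the trigger.

```bash
python3 -m creep '[[[0.03,0,0,0.01,0],[0.03,0,0,0.02,0],[0.03,0,0,0.026,0],[0.03,0,0,0.028,0],[0.03,0,0,0.028,0]]]'
python3 -m creep '[[[0.03,0,0,0.001,0],[0.03,0,0,0.001,0],[0.03,0,0,0.001,0]]]'
python3 -m creep '[[[0.03,0,0,0.001,0],[0.03,0,0,0.002,0],[0.03,0,0,0.002,0],[0.03,0,0,0.002,0]]]'
```

```text
clock: 13.82
eef_pos: [563.6, -176.6, 91.5]
tcp_rot: [-0.001, 0.063, 0.998, 0.0]
contact_force: [-1.1, 0.3, -0.7]
gripper_width: 0.321
gripper_force: 0.0
clock: 14.07
eef_pos: [564.4, -177.0, 92.0]
tcp_rot: [0.0, 0.063, 0.998, -0.0]
contact_force: [-0.5, 0.2, -0.2]
gripper_width: 0.328
gripper_force: 0.0
clock: 14.4
eef_pos: [564.2, -176.9, 89.7]
tcp_rot: [0.0, 0.063, 0.998, 0.0]
contact_force: [0.1, 0.2, -0.3]
gripper_width: 0.328
gripper_force: 0.0
```

```bash
for i in 1; do python3 -m creep '[[[0.03,0,0,0.001,0],[0.03,0,0,0.002,0],[0.03,0,0,0.002,0],[0.03,0,0,0.002,0]]]'; done | egrep 'eef|cont'
python3 -m creep '[[[0.03,0,0,0.001,0],[0.03,0,0,0.002,0],[0.03,0,0,0.002,0],[0.03,0,0,0.002,0]]]'| egrep 'eef|cont'
```

```text
eef_pos: [564.3, -176.9, 88.0]
contact_force: [-1.1, 1.0, 4.7]
eef_pos: [564.3, -176.9, 85.8]
contact_force: [-0.3, 0.1, 5.3]
```

```bash
python3 -m creep '[[[0.03,0,0,0.001,0],[0.03,0,0,0.002,0],[0.03,0,0,0.002,0],[0.03,0,0,0.002,0]]]'| egrep 'eef|cont'
```

```text
eef_pos: [564.3, -176.9, 83.9]
contact_force: [-1.2, -0.1, 5.1]
```

```bash
python3 -m creep '[[[0.03,0,0,0.0005,0],[0.03,0,0,0.001,0],[0.03,0,0,0.001,0],[0.03,0,0,0.001,0]]]'| egrep 'eef|cont'
```

```text
eef_pos: [564.3, -176.9, 83.0]
contact_force: [-1.7, 0.5, 5.4]
```

```bash
python3 -m creep '[[[0.03,0,0,0.0005,0],[0.03,0,0,0.001,0],[0.03,0,0,0.001,0],[0.03,0,0,0.001,0]]]'| egrep 'eef|cont'
```

```text
eef_pos: [564.3, -176.9, 82.0]
contact_force: [-1.7, 0.3, 7.0]
```

```bash
python3 -m creep '[[[0.03,0,0,0.0005,0],[0.03,0,0,0.001,0],[0.03,0,0,0.001,0],[0.03,0,0,0.001,0]]]'| egrep 'eef|cont'
```

```text
eef_pos: [564.3, -176.9, 81.1]
contact_force: [-2.2, 1.2, 6.4]
```

```bash
python3 -m creep '[[[0.03,0,0,0.0005,0],[0.03,0,0,0.001,0],[0.03,0,0,0.001,0],[0.03,0,0,0.001,0]]]'| egrep 'eef|cont'
```

```text
eef_pos: [564.3, -176.9, 80.2]
contact_force: [-1.8, 1.1, 7.6]
```

```bash
python3 -m creep '[[[0.03,0,0,0.0005,0],[0.03,0,0,0.001,0],[0.03,0,0,0.001,0],[0.03,0,0,0.001,0]]]'| egrep 'eef|cont'
```

```text
eef_pos: [564.3, -176.9, 79.2]
contact_force: [-2.0, 1.0, 7.7]
```

```bash
python3 -m creep '[[[0.03,0,0,0.0005,0],[0.03,0,0,0.001,0],[0.03,0,0,0.001,0],[0.03,0,0,0.001,0]]]'| egrep 'eef|cont'
```

```text
eef_pos: [564.3, -176.9, 78.3]
contact_force: [-3.2, 0.2, 8.5]
```

```bash
python3 -m creep '[[[0.03,0,0,0.0005,0],[0.03,0,0,0.001,0],[0.03,0,0,0.001,0],[0.03,0,0,0.001,0]]]'| egrep 'eef|cont'
```

```text
eef_pos: [564.3, -176.9, 77.3]
contact_force: [-2.2, 1.6, 9.0]
```

```bash
python3 -m creep '[[[0.03,0,0,0.0005,0],[0.03,0,0,0.001,0],[0.03,0,0,0.001,0],[0.03,0,0,0.001,0]]]'| egrep 'eef|cont'
```

```text
eef_pos: [564.3, -177.0, 76.4]
contact_force: [-1.6, 0.7, 8.8]
```

```bash
python3 -m creep '[[[0.03,0,0,0.0005,0],[0.03,0,0,0.001,0],[0.03,0,0,0.001,0],[0.03,0,0,0.001,0]]]'| egrep 'eef|cont|clock'
```

```text
clock: 18.4
eef_pos: [564.3, -177.0, 75.7]
contact_force: [-4.1, 0.8, 10.8]
```

```bash
python3 -m creep '[[[0.03,0,0,0.0005,0],[0.03,0,0,0.0005,0],[0.03,0,0,0.0005,0],[0.03,0,0,0.0005,0]]]'| egrep 'eef|cont|clock'
```

```text
clock: 18.73
eef_pos: [564.3, -176.9, 75.5]
contact_force: [-5.1, 1.0, 14.3]
```

```bash
python3 -m creep '[[[0.03,0,0,0.0005,0],[0.03,0,0,0.0005,0],[0.03,0,0,0.0005,0],[0.03,0,0,0.0005,0]]]'| egrep 'eef|cont|clock'
```

```text
clock: 19.07
eef_pos: [564.3, -177.0, 75.4]
contact_force: [-5.3, 1.1, 16.7]
```

The hard stop is at about 13.6 mm of travel, with 17 N on the trigger (about 25 N on the tile, limit 40). Now I'll close the outer finger on the button, shifting the tool so the trigger finger stays put.

```bash
python3 -m creep '[[[0.027,0,0.0015,0,0],[0.024,0,0.003,0,0],[0.022,0,0.004,0,0],[0.020,0,0.005,0,0],[0.020,0,0.005,0,0]]]'
```

```text
clock: 19.48
eef_pos: [565.0, -172.2, 75.4]
tcp_rot: [0.001, 0.063, 0.998, -0.0]
contact_force: [-5.1, 1.1, 15.7]
gripper_width: 0.224
gripper_force: 9.0
```

```bash
python3 -m creep '[[[0.019,0,0.0005,0,0],[0.018,0,0.001,0,0],[0.018,0,0.001,0,0],[0.018,0,0.001,0,0]]]'
```

```text
clock: 19.82
eef_pos: [565.1, -171.1, 75.4]
tcp_rot: [0.001, 0.063, 0.998, -0.0]
contact_force: [-4.4, 1.2, 15.7]
gripper_width: 0.198
gripper_force: 9.4
```

```bash
python3 -m creep '[[[0.0175,0,0.0003,0,0],[0.017,0,0.0006,0,0],[0.017,0,0.0006,0,0],[0.017,0,0.0006,0,0]]]'
```

```text
clock: 20.15
eef_pos: [565.2, -170.7, 75.4]
tcp_rot: [0.001, 0.063, 0.998, -0.0]
contact_force: [-5.5, -1.0, 15.8]
gripper_width: 0.184
gripper_force: 10.9
```

```bash
python3 -m creep '[[[0.0165,0,0.0003,0,0],[0.016,0,0.0006,0,0],[0.016,0,0.0006,0,0],[0.016,0,0.0006,0,0]]]'
```

```text
clock: 20.48
eef_pos: [565.3, -170.7, 75.5]
tcp_rot: [0.001, 0.063, 0.998, -0.001]
contact_force: [-5.3, -2.1, 15.6]
gripper_width: 0.175
gripper_force: 13.9
```

Button in: its face is at about y 19, with the side load rising. Easing the trigger back while holding it.

```bash
python3 -m creep '[[[0.016,0,0,-0.0005,0],[0.016,0,0,-0.001,0],[0.016,0,0,-0.0015,0],[0.016,0,0,-0.002,0],[0.016,0,0,-0.0025,0]]]'|egrep 'eef|cont|gr'
python3 -m creep '[[[0.016,0,0,-0.0005,0],[0.016,0,0,-0.001,0],[0.016,0,0,-0.0015,0],[0.016,0,0,-0.002,0],[0.016,0,0,-0.0025,0]]]'|egrep 'eef|cont|gr'
```

```text
eef_pos: [565.4, -170.2, 76.4]
contact_force: [0.3, -2.5, 3.6]
gripper_width: 0.175
gripper_force: 9.0
eef_pos: [565.3, -169.8, 78.7]
contact_force: [1.5, -1.9, 2.3]
gripper_width: 0.176
gripper_force: 8.2
```

```bash
python3 -m creep '[[[0.016,0,0,-0.0005,0],[0.016,0,0,-0.001,0],[0.016,0,0,-0.0015,0],[0.016,0,0,-0.002,0],[0.016,0,0,-0.002,0]]]'|egrep 'eef|cont|gr'
```

```text
eef_pos: [565.3, -169.8, 80.8]
contact_force: [1.8, -2.5, 3.0]
gripper_width: 0.175
gripper_force: 7.5
```

```bash
python3 -m creep '[[[0.016,0,0,-0.0005,0],[0.016,0,0,-0.001,0],[0.016,0,0,-0.0015,0],[0.016,0,0,-0.002,0],[0.016,0,0,-0.002,0]]]'|egrep 'eef|cont|gr'
```

```text
eef_pos: [564.6, -169.6, 82.3]
contact_force: [1.3, -2.8, -1.8]
gripper_width: 0.173
gripper_force: 1.3
```

```bash
python3 -m creep '[[[0.016,0,0,-0.0005,0],[0.016,0,0,-0.001,0],[0.016,0,0,-0.001,0],[0.016,0,0,-0.001,0]]]'|egrep 'eef|cont|gr'
```

```text
eef_pos: [564.6, -169.5, 83.4]
contact_force: [-1.3, -1.8, -2.2]
gripper_width: 0.177
gripper_force: 1.1
```

The trigger finger is now unloaded at about 7 mm above home, so the catch is holding. Open, then withdraw straight up.

```bash
python3 -m creep '[[[0.02,0,-0.002,0,0],[0.026,0,-0.005,0,0],[0.03,0,-0.007,0,0],[0.03,0,-0.007,0,0],[0.03,0,-0.007,0,0]]]'|egrep 'eef|cont|gr'
python3 -m creep '[[[0.03,0,0,-0.005,0],[0.03,0,0,-0.015,0],[0.03,0,0,-0.035,0],[0.03,0,0,-0.065,0],[0.03,0,0,-0.1,0]]]'|egrep 'eef|cont|gr'
python3 -m creep '[[[0.03,0,0,-0.04,0],[0.03,0,0,-0.08,0],[0.03,0,0,-0.1,0],[0.03,0,0,-0.1,0],[0.03,0,0,-0.1,0]]]'|egrep 'clock|eef|cont|gr'
python3 - <<'E'
from h import *
c=cam("wrist"); im=c["img"]; cv2.imwrite("pics/w10.png",im); gr=cv2.cvtColor(im,cv2.COLOR_BGR2GRAY)
for n,q in dict(noz=(0,0,185),butt_out=(68,25,57),butt_in=(68,20,57),cheek=(68,18,67),cheekin=(68,8,67),foot=(133,0,64)).items(): print(n,proj(c,gun(*q)).round(1))
v,u=[int(round(x)) for x in proj(c,gun(68,18,60))][::-1]
print(gr[v-6:v+7,u-20:u+30])
E
```

```text
eef_pos: [564.3, -176.7, 83.8]
contact_force: [0.2, 1.2, -0.7]
gripper_width: 0.324
gripper_force: 0.0
eef_pos: [563.4, -176.2, 184.3]
contact_force: [0.1, -0.5, -0.8]
gripper_width: 0.33
gripper_force: 0.0
clock: 23.73
eef_pos: [564.5, -176.7, 285.9]
contact_force: [-0.8, 0.4, -1.3]
gripper_width: 0.325
gripper_force: 0.0
noz [272.1 276.7]
butt_out [246.9 171.1]
butt_in [251.1 171.1]
cheek [252.7 172.8]
cheekin [261.1 172.9]
foot [268.4 117.5]
[[244 244 244 244 243 244 244 243 245 244 244 244 244 244 245 244 244 244
  238 163  98 126 156 171 178 183 162 130  69  30  32  30  27  27  27  28
   28  29  28  23  32  25  25  31  27  26  23  66 193 240]
 [244 244 244 245 244 244 244 243 244 243 244 244 243 244 245 244 244 243
  224 131  94 131 157 171 179 182 161 132  67  31  29  26  26  26  26  25
   28  29  29  27  26  29  27  27  25  26  26  63 192 239]
 [244 244 244 244 245 244 244 244 244 244 244 244 244 244 244 244 244 242
  221 128  95 130 158 174 178 179 159 122  66  30  31  31  27  27  30  28
   28  26  27  28  25  28  27  28  29  28  29  66 192 240]
 [244 245 244 244 245 244 244 
[... 1340 characters left out ...]
 27  26  25  29  27
   27  26  28  31  25  27  26  29  26  29  36 108 232 243]
 [244 244 243 244 244 243 244 244 244 244 244 243 244 244 244 244 244 242
  197 104 107 140 163 173 171 169 142 100  48  30  27  29  29  29  26  29
   28  30  26  29  28  28  26  27  25  25  37 109 232 243]
 [244 245 244 244 244 244 244 244 244 244 244 244 244 244 244 245 244 243
  225 138 114 144 165 173 174 165 141  96  49  29  25  27  30  30  26  24
   27  26  30  25  28  32  29  24  26  24  38 116 232 243]
 [244 243 244 244 244 244 244 244 244 244 244 244 244 244 244 244 244 244
  241 177 125 144 163 172 170 164 138 104  58  29  24  32  30  31  30  26
   30  30  31  27  31  40  31  28  26  25  47 142 234 244]]
```

The wrist pixels show the button's dark edge only at column 251.5. That is the pressed position (251); out would be 247. The cheek and trigger are where predicted and the arm is clear. Handing in.

```bash
python3 -c "
from plant import bot
print(bot.hand_in())"
```

```text
the job is handed in; nothing more can be done
None
```

The heat gun is standing nozzle up on the tile, let go, and the last camera check showed the lock button held in; I handed the job in at about 24 s of the 64 s, but no verdict came back.

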